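# Crib up the mould base with crossed slats

## Task

Build the support crib on the steel base: lay the two blue slats flat across both rails, centred on the yellow bands, then lay the two orange slats flat across the blue ones, each straight above and in line with a rail, with all ends overhanging evenly. Then, with the gripper closed, press down firmly (about 10 N) on the middle of one orange slat to check that it sits solidly on both blue ones, and let go. Leave everything else on the bench standing where it is.

Things in the scene. Friction and masses are not known exactly. Their poses are not given: they have to be found in the camera images.
- blue_1: Blue plastic slat, 160 long (its x) x 26 wide (y) x 20 mm high (z), 0.22 kg. Origin: centre of its underside. Both ends alike. Starts lying flat on the plywood board.
- blue_2: Blue plastic slat, 160 long (its x) x 26 wide (y) x 20 mm high (z), 0.22 kg. Origin: centre of its underside. Both ends alike. Starts lying flat on the plywood board.
- orange_1: Orange plastic slat, 160 long (its x) x 26 wide (y) x 20 mm high (z), 0.22 kg. Origin: centre of its underside. Both ends alike. Starts lying flat on the plywood board.
- orange_2: Orange plastic slat, 160 long (its x) x 26 wide (y) x 20 mm high (z), 0.22 kg. Origin: centre of its underside. Both ends alike. Starts lying flat on the plywood board.
- base: steel crib base fixed to the bench: plate 190 x 190 x 14 mm with two aluminium rails on it, each 176 long (along its x), 26 wide, 24 mm high, centred at y = -52 and +52 mm; rail tops 38 mm above the bench. Each rail has two yellow bands 26 mm wide at x = -52 and +52 mm. Origin: centre of the plate's underside, z up.
- low_a (a point): Where the centre of the underside of one blue slat belongs: midway between the two rails, in line with the yellow bands at x = -52 mm, at the height of the rail tops (38 mm); the slat lies along the base's y. Its axes are those of the base.
- low_b (a point): The same for the other blue slat, in line with the yellow bands at x = +52 mm. Its axes are those of the base.
- top_a (a point): Where the centre of the underside of one orange slat belongs: straight above the middle of the rail at y = -52 mm, 58 mm above the bench; the slat lies along the base's x. Its axes are those of the base.
- top_b (a point): The same for the other orange slat, above the rail at y = +52 mm. Its axes are those of the base.
- board: plywood board fixed to the bench, 310 (x) x 240 (y) x 8 mm thick; the four slats lie on it in four rows about 78 mm apart along its x, each roughly along its y. Origin: centre of its underside.
- bush_1: dark steel guide bushing standing on the board between two slats, 27 mm diameter, 50 mm high. Origin: centre of its underside. Bystander.
- bush_2: second dark steel guide bushing, the same, between two other slats. Bystander.
- coolant: white bottle with red cap, 62 mm diameter, 125 mm high, standing between board and base. Origin: centre of its underside. Bystander.
- grease: yellow-banded can, 60 mm diameter, 75 mm high, standing on the robot's side of the base. Origin: centre of its underside. Bystander.
- jar: jar with yellow cap, 56 mm diameter, 85 mm high, standing beyond the base. Origin: centre of its underside. Bystander.
- hammer: hammer, 260 mm long along its x, lying at one side of the bench. Bystander.
- wrench: wrench, 200 mm long along its x, lying at the other side of the bench. Bystander.
Not all that is in view belongs to the job. Leave any pink or turquoise look-alike of the orange_2 alone.

How it is judged (in metres and radians):
On the way, in this order (a step that is already met when the one before it is completed fails the run):
1. both blue slats lie across the rails on the yellow bands, released (angle between the x axis of each of blue_1, blue_2 and the y axis of base, either way round below 0.14 rad and angle between each of blue_1, blue_2's own z axis and vertical below 0.06 rad and z of blue_1 in the frame of base between 0.034 and 0.042 m and z of blue_2 in the frame of base between 0.034 and 0.042 m and ((horizontal distance between blue_1 and low_a below 0.014 m and horizontal distance between blue_2 and low_b below 0.014 m) or (horizontal distance between blue_1 and low_b below 0.014 m and horizontal distance between blue_2 and low_a below 0.014 m)) and contact force between each of blue_1, blue_2 and the fingers below 0.3 N), for 0.2 s.
2. both orange slats lie across the blue ones, above the rails, released (all of step 1 and angle between the x axis of each of orange_1, orange_2 and the x axis of base, either way round below 0.14 rad and angle between each of orange_1, orange_2's own z axis and vertical below 0.06 rad and z of orange_1 in the frame of base between 0.054 and 0.062 m and z of orange_2 in the frame of base between 0.054 and 0.062 m and ((horizontal distance between orange_1 and top_a below 0.014 m and horizontal distance between orange_2 and top_b below 0.014 m) or (horizontal distance between orange_1 and top_b below 0.014 m and horizontal distance between orange_2 and top_a below 0.014 m)) and contact force between each of orange_1, orange_2 and the fingers below 0.3 N), for 0.2 s.
3. the middle of one orange slat is pressed down with more than 5 N so that it bears on both blue slats (over 3 N each) (angle between the x axis of each of blue_1, blue_2 and the y axis of base, either way round below 0.14 rad and angle between each of blue_1, blue_2, orange_1, orange_2's own z axis and vertical below 0.06 rad and z of blue_1 in the frame of base between 0.034 and 0.042 m and z of blue_2 in the frame of base between 0.034 and 0.042 m and ((horizontal distance between blue_1 and low_a below 0.014 m and horizontal distance between blue_2 and low_b below 0.014 m) or (horizontal distance between blue_1 and low_b below 0.014 m and horizontal distance between blue_2 and low_a below 0.014 m)) and angle between the x axis of each of orange_1, orange_2 and the x axis of base, either way round below 0.14 rad and z of orange_1 in the frame of base between 0.054 and 0.062 m and z of orange_2 in the frame of base between 0.054 and 0.062 m and ((horizontal distance between orange_1 and top_a below 0.014 m and horizontal distance between orange_2 and top_b below 0.014 m) or (horizontal distance between orange_1 and top_b below 0.014 m and horizontal distance between orange_2 and top_a below 0.014 m)) and ((contact force between the fingers and orange_1 above 5 N and contact force between orange_1 and blue_1 above 3 N and contact force between orange_1 and blue_2 above 3 N) or (contact force between the fingers and orange_2 above 5 N and contact force between orange_2 and blue_1 above 3 N and contact force between orange_2 and blue_2 above 3 N))), for 0.15 s.
At the end, for the whole second after the job is handed in: Blue slats flat across the rails on the yellow bands, orange slats flat across them, one above each rail (slats of a colour may swap): centres within 14 mm, directions within 0.14 rad, tilt under 0.06 rad, heights within 4 mm; all at rest and released (all of step 2 and linear speed of each of blue_1, blue_2, orange_1, orange_2 below 0.02 m/s); the robot touches nothing.
It fails at once if a bystander (bushing, bottle, can, jar, hammer or wrench) is moved more than 30 mm or tipped over (distance of any of bush_1, bush_2, coolant, grease, jar, hammer, wrench from where it was at the start of the episode above 0.03 m or angle between any of bush_1, bush_2, coolant, grease, jar's own z axis and vertical above 0.5 rad).
It also fails if it takes over 72 s, if anything falls off the work surface, if the arm or the gripper's body presses on something with over 40 N, if the wrist force passes 120 N, or if a joint passes its speed limit or range.

## Robot

A 6-joint arm with a two-finger parallel gripper is mounted at the origin on the work surface. World frame = base frame: x ahead of the robot, y to its left, z up, the work surface at z = 0. Lengths are in mm, angles in rad, forces in N, time in s.
With the tool pointing down it reaches from about 300 to 775 mm from the base axis. Payload 14.6 kg.
Tool frame: the origin (TCP) lies on the centre line of the jaws, within the pads' length; the fingertips stand 19 mm ahead of it and the grasp point (between the pads) is the TCP (bot.tip_reach is the distance from the TCP to the fingertips, in mm); z points along the fingers, y is the line along which they close (so a half turn about z gives the same grasp; the last joint's range is limited). The gripper opens to 85 mm and grips with 20 to 120 N. Pads are 22 mm wide; open, the fingers measure 114 mm over their backs; the gripper's body (76 mm by 85 mm) begins 54 mm behind the grasp point. The pads swing forward as they close: fully open they stand 13 mm farther back than shut.
Start: joints at [1.038, 0.3, 1.521, -0, 1.321, -0.067], TCP at [247.022, 491.396, 250.281] pointing down, gripper open.
Joint ranges: [-3.03, 3.03], [-0.79, 2.21], [0.23, 2.52], [-1.04, 4.18], [0, 3.07], [-2.55, 2.55]. Speed limits (rad/s): [2.22, 2.22, 2.57, 3.14, 3.14, 3.14].

## Interface

Orientations are given as a unit quaternion [w, x, y, z].
In Python, from rig import bot gives the robot as it stands. Calls block until the motion is done:
- bot.move_to(position, orientation): joint-space move of the TCP to a pose.
- bot.servo_line(position, attitude=None, speed=150, until_force=None): straight line of the TCP; attitude=None keeps the orientation; speed is the mean speed in mm/s. With until_force (N) it stops when the force on the tool has changed by that much, and returns True; else False.
- bot.move_joints(angles): joint-space move.
- bot.move_gripper(opening, grip_force=None): finger opening in mm; grip_force is the grip in N (None keeps the last); returns when the fingers have stopped.
- bot.dwell(seconds).
- bot.ik(position, orientation): joint angles nearest the present ones, or None.
- bot.read_state(): the state.
- bot.read_camera(name): name is "side" or "top"; returns a dict with "image" (420x560x3 uint8, blue, green, red), "depth" (420x560 float32, mm along the optical axis (not along the pixel's ray), 0 where there is no reading), "fovy" (degrees; the focal length in pixels is half the picture's height over the tangent of half this angle, whatever the lens; pixels are square), "cx", "cy" (the principal point, pixels), "eye" and "attitude" of the camera in the world. Camera axes: x right, y down, z forward; pixel columns grow to the right and rows downward; lengths in mm; the calibration is good to about 2 mm. A picture is of the moment at which its call begins.
A pose or a line that the arm cannot do raises bot.MotionError and nothing moves.
- bot.finish_job(): hands the job in; it is judged then, once.
The state is a dict: "clock": time; "joint_positions": joint angles; "qvel": joint speeds; "effort": joint torques, N m; "ee_pos": TCP position; "tool_rot": TCP orientation; "ft_force": force on the tool from outside, world axes, zero at the start; "moment": the same for the moment, N m; "grip_width": finger opening in mm; "grip_force": force on a finger pad.
Only numpy, scipy, OpenCV 4.12 (cv2) and the standard library are available. Lean on these libraries where they do the work, as an engineer would, in place of code of your own. Each camera call takes 0.05 s, during which the arm holds its last target. There are 200 camera calls.

## Working session

There is one attempt and no reset: what is moved stays moved. The work goes in short steps, each a Python script; the robot and the scene stay as the last script left them, time stands still between calls to the robot, and variables do not carry over. Pictures are saved under pics/ and viewed, at most 10 in all, crops included, and the job is handed in when it is done.

```bash
ls; mkdir -p pics
python3 - <<'E'
from rig import bot
import cv2,numpy as np
for n in("top","side"):
    c=bot.read_camera(n); cv2.imwrite(f"pics/{n}0.png",c["image"]); np.savez(f"{n}0.npz",**c)
    print(n,c["fovy"],c["cx"],c["cy"],c["eye"],c["attitude"],c["image"].shape)
print(bot.read_state())
E
```

```text
pics
top 44.32008575705396 283.85215330983306 207.80382640158368 [ 138.94762564   10.03042708 1807.04055361] [ 0.07331584 -0.69122673  0.71500871 -0.07478598] (420, 560, 3)
side 55.19589642569714 278.47043055194314 213.22556636372968 [  15.48654014 -688.7321263   758.98752318] [-0.40700155  0.86136799 -0.27833596  0.12216388] (420, 560, 3)
{'clock': 0.1, 'joint_positions': array([ 1.03837677e+00,  3.00420098e-01,  1.52149432e+00, -1.78521383e-05,
        1.32066651e+00, -6.65893521e-02]), 'qvel': array([-4.94464380e-05, -1.26167911e-03, -2.13613858e-03, -8.66729337e-04,
       -4.23254076e-04, -1.73098771e-03]), 'effort': array([ 4.19329672e-04, -5.44381070e+01, -3.62364471e+01, -8.22170091e-05,
        3.02042536e-03,  3.33210801e-05]), 'ee_pos': array([246.95352639, 491.24722451, 249.7859746 ]), 'tool_rot': array([-1.37531600e-04,  2.30812705e-01,  9.72998074e-01, -4.74691814e-04]), 'ft_force': array([-0.21734249,  0.10534512,  0.92915431]), 'moment': array([ 0.02180532, -0.01830111, -0.03046466]), 'grip_force': 0.0, 'grip_width': 85.54181956122113}
```

View pics/top0.png

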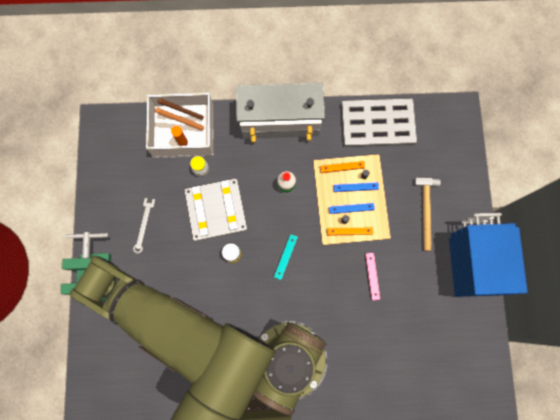

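View pics/side0.png

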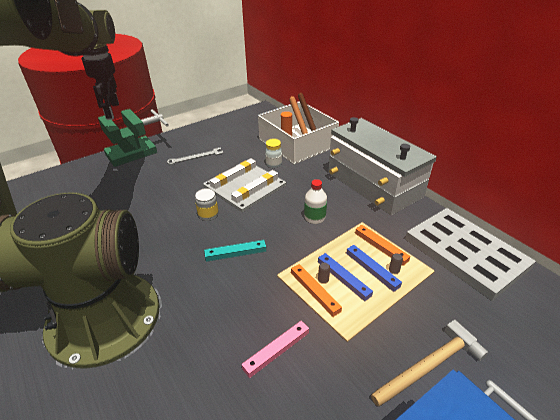

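Top view (up ≈ +x, left ≈ +y): the board is at (351,200). Orange slats are at (342,167) and (350,231), blue slats at (357,187) and (352,209), and the bushings at (366,174) and (346,219). The base is at (215,208), bottle (287,181), can (230,253) and jar (199,165). In the side view, the orange slats are at (316,289) and (382,243), and the blue ones at (345,275) and (374,266).

Possible mistaken picks for orange: pink (373,276), turquoise (286,257), and the sticks and handle in the bin (180,118)/(179,133). I choose only the slats on the plywood.

```bash
cat > see.py <<'E'
import cv2,numpy as np
from scipy.spatial.transform import Rotation as R
def cam(c):
    w,x,y,z=c["attitude"]; f=c["image"].shape[0]/2/np.tan(np.radians(float(c["fovy"]))/2)
    return R.from_quat([x,y,z,w]).as_matrix(),f,np.array(c["eye"])
def rays(c,uv):
    M,f,e=cam(c); uv=np.atleast_2d(uv).astype(float)
    return np.c_[(uv[:,0]-c["cx"])/f,(uv[:,1]-c["cy"])/f,np.ones(len(uv))]@M.T,e
def onplane(c,uv,z):
    d,e=rays(c,uv); return e+d*((z-e[2])/d[:,2])[:,None]
def proj(c,P):
    M,f,e=cam(c); q=(np.atleast_2d(P)-e)@M; return q[:,:2]/q[:,2:]*f+[float(c["cx"]),float(c["cy"])]
def cloud(c,m):
    v,u=np.nonzero(m&(c["depth"]>0)); d,e=rays(c,np.c_[u,v]); return e+d*c["depth"][v,u][:,None]
def tri(cs,uvs):
    A=np.zeros((3,3));b=np.zeros(3)
    for c,uv in zip(cs,uvs):
        d,e=rays(c,uv); d=d[0]/np.linalg.norm(d); P=np.eye(3)-np.outer(d,d); A+=P;b+=P@e
    return np.linalg.solve(A,b)
HSV={"orange":((6,150,90),(17,255,255)),"blue":((105,120,60),(125,255,255)),"yellow":((20,140,120),(32,255,255))}
def blobs(c,col,amin,poly=None):
    h=cv2.cvtColor(c["image"],cv2.COLOR_BGR2HSV); m=cv2.inRange(h,*[np.array(k) for k in HSV[col]])
    n,l,s,ce=cv2.connectedComponentsWithStats(m)
    return [(ce[i],s[i],l==i) for i in range(1,n) if s[i][4]>=amin]
E
python3 - <<'E'
from see import *
from rig import bot
print(bot.tip_reach)
for n in("top","side"):
    c=dict(np.load(n+"0.npz"))
    for col in HSV:
        for ce,s,m in blobs(c,col,15):
            P=cloud(c,m); r=cv2.minAreaRect(np.argwhere(m)[:,::-1].astype(np.float32))
            print(n,col,ce.round(1),s[4],"med",np.median(P,0).round(0),"z95",np.percentile(P[:,2],[10,50,90]).round(0),"rect",np.round(r[1],1))
E
python3 - <<'E'
import cv2
a=cv2.imread('pics/top0.png')[145:265,170:400]
cv2.imwrite('pics/crop.png',cv2.resize(a,None,fx=3.4,fy=3.4,interpolation=cv2.INTER_CUBIC))
E
```

```text
19.0
top orange [177.3 107.5] 115 med [872. 366. 118.] z95 [ 55. 118. 161.] rect [45.3  3.7]
top orange [178.7 118.5] 181 med [837. 358.  98.] z95 [ 48.  98. 147.] rect [49.4  4. ]
top orange [179.8 137.5] 122 med [765. 355.  94.] z95 [ 46.  94. 132.] rect [20.9  9.8]
top orange [342.2 168.9] 91 med [ 654. -217.   22.] z95 [10. 22. 31.] rect [ 6.7 44.2]
top orange [336.5 233.7] 46 med [ 418. -174.   25.] z95 [10. 25. 32.] rect [27.7  6.6]
top blue [355.5 186.8] 263 med [ 585. -256.   28.] z95 [22. 28. 34.] rect [ 6.  43.2]
top blue [351.2 208. ] 263 med [ 509. -237.   28.] z95 [23. 28. 34.] rect [ 6. 44.]
top blue [487.8 260.3] 4968 med [ 294. -631.  197.] z95 [ 78. 197. 203.] rect [73.4 72.7]
top yellow [309.  132.6] 50 med [775. -97. 103.] z95 [ 38. 103. 117.] rect [ 3.7 13.2]
top yellow [252.5 134.7] 47 med [775. 102.  55.] z95 [ 38.  55. 114.] rect [ 4. 13.]
top yellow [197.2 162.9] 179 med [676. 296.  85.] z95 [76. 85. 90.] rect [14. 14.]
top yellow [341.7 165.3] 131 med [ 667. -209.   28.] z95 [23. 28. 35.] rect [ 6.5 35.1]
top yellow [225.7 190.1] 41 med [587. 202.  40.] z95 [
[... 1207 characters left out ...]
 112. 115.] rect [3.6 5.8]
side yellow [244.9 163.3] 31 med [570. 303.  38.] z95 [35. 38. 40.] rect [8.  4.5]
side yellow [334. 169.] 17 med [775.  97.  43.] z95 [40. 43. 44.] rect [2.7 5.4]
side yellow [267.  176.1] 41 med [587. 197.  38.] z95 [33. 38. 40.] rect [8.6 7.6]
side yellow [220.5 176.3] 33 med [467. 285.  38.] z95 [36. 38. 40.] rect [5.3 7.5]
side yellow [383.6 179.8] 25 med [ 776. -104.  112.] z95 [111. 112. 114.] rect [3.6 6.7]
side yellow [242.2 189.8] 43 med [485. 182.  38.] z95 [36. 38. 40.] rect [7.1 7.1]
side yellow [380.  199.7] 23 med [ 778. -104.   43.] z95 [41. 43. 44.] rect [3.5 7.3]
side yellow [207.6 211.1] 192 med [353. 157.  33.] z95 [19. 33. 46.] rect [12.5 20.5]
```

View pics/crop.png

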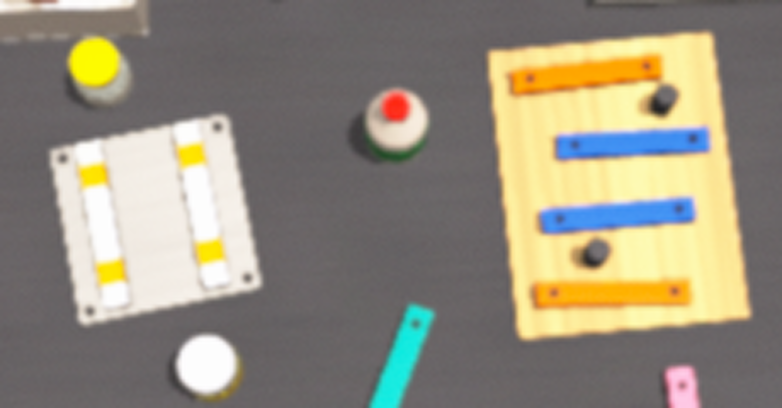

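The crop confirms the four two-hole slats on the plywood, with the dark bushings at crop (663,98) and (595,252). Pink and turquoise lie off the board. Next I measure poses from both views.

```bash
cat > poses.py <<'E'
from see import *
HSV["oy"]=((6,150,90),(32,255,255))
def slats(c,col,zt,lo,hi):
    """xy rects (centre, direction angle, size) of blobs' top faces, points within lo..hi box, top height zt"""
    out=[]
    for ce,s,m in blobs(c,{"orange":"oy"}.get(col,col),60):
        P=cloud(c,m); md=np.median(P,0)
        if not((md[:2]>lo).all() and (md[:2]<hi).all()): continue
        v,u=np.nonzero(m)
        Q=onplane(c,np.c_[u,v],zt)[:,:2]
        k=c["depth"][m]>0; Z=np.full(len(u),zt); Z[k]=P[:,2]
        side=c["eye"][1]<-300
        if side: Q=Q[np.abs(Z-zt)<4]
        else: Q=Q[cv2.cvtColor(c["image"],cv2.COLOR_BGR2HSV)[v,u,2]>0.75*np.percentile(cv2.cvtColor(c["image"],cv2.COLOR_BGR2HSV)[v,u,2],80)]
        (cx,cy),(w,h),a=cv2.minAreaRect(Q.astype(np.float32)); a=np.radians(a)+(0 if w>h else np.pi/2)
        X=Q-Q.mean(0); w_,V=np.linalg.eigh(X.T@X); d=V[:,1]; d=d*np.sign(d[1] if abs(d[1])>.5 else d[0])
        out.append((Q.mean(0),np.array([cx,cy]),np.arctan2(d[1],d[0]),sorted([w,h]),np.median(Z)))
    return sorted(out,key=lambda o:o[0][0])
E
python3 - <<'E'
from poses import *
C={n:dict(np.load(n+"0.npz")) for n in("top","side")}
for n,c in C.items():
    for col in("orange","blue"):
        for o in slats(c,col,28,[380,-400],[720,-120]): print(n,col,o[0].round(1),o[1].round(1),round(o[2],3),np.round(o[3],0),o[4].round(1))
# yellow bands, both views
B={}
for n,c in C.items():
    L=[]
    for ce,s,m in blobs(c,"yellow",20):
        md=np.median(cloud(c,m),0)
        if 30<md[2]<48 and 440<md[0]<620 and 150<md[1]<330: L.append(onplane(c,ce,38)[0].tolist()+ce.tolist())
    L=np.array(sorted(L,key=lambda r:(r[1]>240,r[0]))); B[n]=L
    P=L[:,:2]; d=(P[1]-P[0])+(P[3]-P[2]); print(n,"base ctr",P.mean(0).round(1),"yaw",np.arctan2(d[1],d[0]).round(3),"sp",np.linalg.norm(P[1]-P[0]).round(1),np.linalg.norm(P[2]-P[0]).round(1)); print(P.round(1))
for a,b in zip(B["top"],B["side"]): print("band tri",tri([C["top"],C["side"]],[a[3:],b[3:]]).round(1))
# bushings
for n,c in C.items():
    m=(c["image"].max(2)<75).astype(np.uint8); k,l,s,ce=cv2.connectedComponentsWithStats(m)
    for i in range(1,k):
        if 15<s[i][4]<400:
            P=cloud(c,l==i); md=np.median(P,0)
            if 400<md[0]<700 and -380<md[1]<-140: print(n,"dark",ce[i].round(1),s[i][4],"top xy",P[P[:,2]>52].mean(0).round(0),np.percentile(P[:,2],[10,90]).round(0))
E
```

```text
top orange [ 427.4 -226.1] [ 427.1 -226.7] 1.558 [ 28. 158.] 27.0
top orange [ 661.8 -212.9] [ 661.9 -213.9] 1.652 [ 30. 161.] 27.0
top blue [ 509.  -237.3] [ 509.  -237.2] 1.619 [ 22. 155.] 28.0
top blue [ 585.5 -256.9] [ 585.5 -257.5] 1.591 [ 22. 155.] 27.0
side orange [ 428.4 -237.4] [ 427.8 -233.2] 1.552 [ 28. 161.] 27.0
side orange [ 664.1 -218.3] [ 662.5 -219.8] 1.67 [ 31. 160.] 27.0
side blue [ 511.7 -247.1] [ 511.3 -242.6] 1.616 [ 25. 158.] 28.0
side blue [ 588.2 -266.6] [ 588.3 -263. ] 1.591 [ 25. 158.] 28.0
top base ctr [525.8 244.5] yaw 0.18 sp 104.8 102.8
[[483.3 184.6]
 [586.4 203.2]
 [465.4 285.8]
 [568.  304.5]]
side base ctr [526.6 241.6] yaw 0.164 sp 102.6 104.6
[[484.6 181.6]
 [586.  197.2]
 [466.8 284.7]
 [569.  302.9]]
band tri [484.8 184.3  36. ]
band tri [588.6 203.2  33.3]
band tri [466.3 285.6  37.4]
band tri [569.  304.4  37. ]
```

Run:
```python
from poses import *
for n in("top","side"):
    c=dict(np.load(n+"0.npz"))
    v,u=np.mgrid[0:420,0:560]; d,e=rays(c,np.c_[u.ravel(),v.ravel()]); P=e+d*c["depth"].reshape(-1,1)
    m=((P[:,2]>42)&(P[:,2]<70)&(P[:,0]>395)&(P[:,0]<690)&(P[:,1]>-360)&(P[:,1]<-130)&(c["image"].reshape(-1,3).max(1)<130)).reshape(420,560)
    k,l,s,ce=cv2.connectedComponentsWithStats(m.astype(np.uint8))
    for i in range(1,k):
        if s[i][4]>5: print(n,ce[i].round(1),s[i][4],cloud(c,l==i).mean(0).round(0),onplane(c,ce[i],55)[0].round(0))
```

```text
top [364.6 173.6] 30 [ 625. -288.   56.] [ 625. -289.   55.]
top [344.8 218.9] 28 [ 465. -209.   58.] [ 466. -209.   55.]
side [396.6 259.1] 109 [ 626. -299.   54.] [ 625. -300.   55.]
side [323.9 268.5] 113 [ 466. -220.   54.] [ 465. -220.   55.]
```

```bash
cat > arm.py <<'E'
import numpy as np
from scipy.spatial.transform import Rotation as R
from rig import bot
BC=np.array([526.2,243.0]); BY=0.173; H=215
def quat(a,flip=0):
    """tool down, slat direction a along tool x (closing along tool y)"""
    x=np.array([np.cos(a),np.sin(a),0])*(-1 if flip else 1); z=np.array([0,0,-1.]); y=np.cross(z,x)
    q=R.from_matrix(np.c_[x,y,z]).as_quat(); return [q[3],*q[:3]]
def base2w(p): c,s=np.cos(BY),np.sin(BY); return BC+np.array([[c,-s],[s,c]])@np.array(p)
def best(xy,z,cands):
    L=[]; q0=bot.read_state()["joint_positions"]
    for c in cands:
        q=bot.ik([*xy(c),z],quat(c[0],c[1]))
        if q is not None: L.append((np.abs(np.array(q)-q0).max(),c))
    return min(L)[1]
def t(): return round(float(bot.read_state()["clock"]),1)
def pick(ctr,a,s,under,gap=50):
    d=np.array([np.cos(a),np.sin(a)]); g=np.array(ctr)+s*d
    a_,f=best(lambda c:g,H,[(a,0),(a,1)]); q=quat(a_,f)
    bot.move_to([*g,H],q); bot.move_gripper(gap)
    bot.servo_line([*g,under+45],q,speed=250)
    hit=bot.servo_line([*g,under+19],q,speed=80,until_force=15)
    bot.move_gripper(15,60); w=bot.read_state()
    bot.servo_line([*g,under+50],q,speed=120); bot.servo_line([*g,H],q,speed=300)
    w2=bot.read_state(); print("pick hit",hit,"w",round(w["grip_width"],1),round(w2["grip_width"],1),"F",round(w2["grip_force"]),"t",t())
    return f
def place(ctr,a,s,under,f):
    """f: flip used at the pick; slat direction a or a+pi both serve"""
    xy=lambda c:np.array(ctr)+s*np.array([np.cos(c[0]),np.sin(c[0])])
    c=best(xy,H,[(a,f),(a+np.pi,f)]); q=quat(*c); p=xy(c)
    bot.move_to([*p,H],q)
    bot.servo_line([*p,under+19+12],q,speed=250); bot.dwell(.1)
    hit=bot.servo_line([*p,under+19-3],q,speed=30,until_force=5); z=bot.read_state()["ee_pos"]
    bot.move_gripper(44); bot.servo_line([*p,under+60],q,speed=150); bot.servo_line([*p,H],q,speed=350)
    print("place hit",hit,"ee",z.round(1),"target",p.round(1),"t",t())
E
python3 - <<'E'
from arm import *
f=pick([510.2,-240],1.618,-18,8)
place(base2w([-52,0]),BY+np.pi/2,-18,38,f)
import cv2
from see import *
for n in("top","side"):
    c=bot.read_camera(n); np.savez(n+"1.npz",**c); cv2.imwrite(f"pics/{n}1.png",c["image"])
from poses import slats
for n in("top","side"):
    c=dict(np.load(n+"1.npz"))
    for o in slats(c,"blue",58,[400,100],[700,400]): print(n,o[0].round(1),o[1].round(1),round(o[2]-BY-np.pi/2,3),o[3],o[4])
print(base2w([-52,0]))
E
```

```text
pick hit False w 24.6 24.5 F 60 t 6.0
place hit True ee [478.2 216.4  57.6] target [478.1 216.3] t 10.3
side [474.2 228.7] [472.  230.2] 0.005 [30.073619842529297, 158.67388916015625] 57.0
[474.97621515 234.04880644]
```

View pics/side1.png

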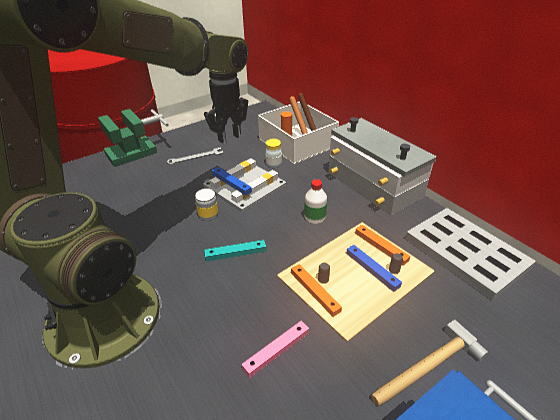

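Picture: the first blue slat lies across both rails on the near bands (side view ≈ (232,180)). It measures within a few mm of its place. I'll place the second blue slat next and check both with the arm over the board.

Run:
```python
from arm import *
f=pick([587,-260],1.591,9,8)
place(base2w([52,0]),BY+np.pi/2,9,38,f)
# go toward orange B and look
bot.move_to([640,-217,H],quat(1.66,0) if bot.ik([640,-217,H],quat(1.66,0)) is not None and abs(bot.ik([640,-217,H],quat(1.66,0))[5]-bot.read_state()["joint_positions"][5])<1.6 else quat(1.66,1))
from poses import *
for n in("top","side"):
    c=bot.read_camera(n); np.savez(n+"2.npz",**c); cv2.imwrite(f"pics/{n}2.png",c["image"])
    for o in slats(c,"blue",58,[400,100],[700,400]): print(n,o[0].round(1),o[1].round(1),round(o[2]-BY-np.pi/2,3),np.round(o[3]),o[4].round(1))
print(base2w([-52,0]),base2w([52,0]),t())
```

```text
pick hit False w 24.6 24.8 F 60 t 15.1
place hit True ee [576.  260.9  57.7] target [575.9 260.8] t 19.4
top [472.7 235. ] [472.5 235. ] -0.002 [ 24. 155.] 57.0
top [575.1 253. ] [575.5 253. ] -0.005 [ 25. 156.] 58.0
side [474.2 227.8] [473.5 229.1] -0.003 [ 28. 161.] 56.0
side [576.8 243.7] [575.8 245.2] -0.007 [ 29. 163.] 56.0
[474.97621515 234.04880644] [577.42378485 251.95119356] 21.3
```

View pics/top2.png

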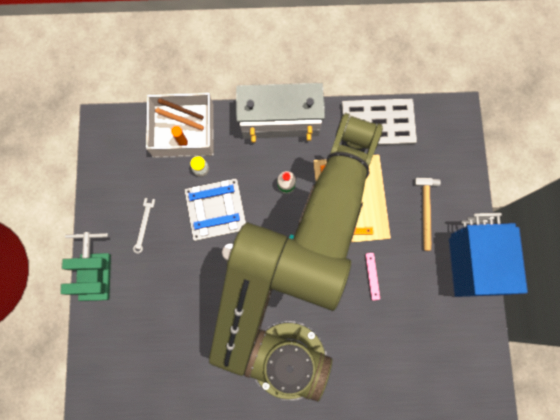

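Top view: both blue slats lie square across the rails at (214,190) and (219,221), within about 4 mm in both views. Now the oranges.

Run:
```python
from arm import *
from poses import *
def look(k):
    for n in("top","side"):
        c=bot.read_camera(n); np.savez(n+k+".npz",**c); cv2.imwrite(f"pics/{n}{k}.png",c["image"])
        for o in slats(c,"orange",78,[400,100],[650,400]): print(n,o[0].round(1),o[1].round(1),round((o[2]-BY+np.pi/2)%np.pi-np.pi/2,3),np.round(o[3]),o[4].round(1))
f=pick([662.3,-217],1.66,0,8)
place(base2w([0,52]),BY,0,58,f)
f=pick([427.5,-230],1.555,-22,8)
look("3")
place(base2w([0,-52]),BY,-22,58,f)
look("4")
print(base2w([0,52]),base2w([0,-52]),t())
```

```text
pick hit False w 24.9 24.9 F 60 t 24.4
place hit True ee [517.4 294.3  77.7] target [517.2 294.2] t 28.7
pick hit False w 24.4 24.7 F 59 t 33.6
top [517.9 296.5] [518.3 295.9] -0.005 [ 27. 161.] 78.0
side [514.1 289.9] [516.9 289.1] -0.005 [ 28. 159.] 75.0
place hit True ee [557.  195.6  77.8] target [556.8 195.6] t 37.8
top [516.4 298.2] [517.8 297. ] 0.003 [ 23. 160.] 79.0
side [512.3 289.7] [516.4 289.3] -0.001 [ 27. 160.] 75.0
side [532.  187.9] [534.3 184. ] 0.002 [ 37. 162.] 75.0
[517.24880644 294.22378485] [535.15119356 191.77621515] 37.9
```

View pics/side4.png

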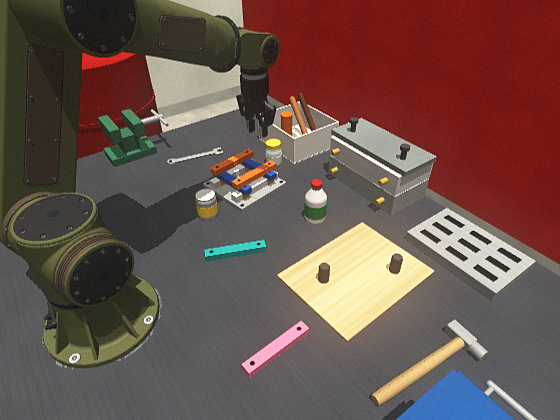

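Both oranges are on the crib, at about (233,161) and (257,176) in the side view. I'll step aside for a clear top view, then press.

Run:
```python
from arm import *
from poses import *
bot.move_gripper(0,40)
q=bot.read_state()["tool_rot"]; bot.move_to([480,-60,H],list(q))
for n in("top","side"):
    c=bot.read_camera(n); np.savez(n+"5.npz",**c); cv2.imwrite(f"pics/{n}5.png",c["image"])
    for col,z in(("orange",78),("blue",58)):
        for o in slats(c,col,z,[400,100],[650,400]): print(n,col,o[0].round(1),o[1].round(1),round((o[2]-BY+np.pi/4)%(np.pi/2)-np.pi/4,3),np.round(o[3]),o[4].round(1))
p=base2w([0,-52])
a,f=best(lambda c:p,H,[(BY+np.pi/2,0),(BY+np.pi/2,1),(BY,0),(BY,1)]); q=quat(a,f)
bot.move_to([*p,H],q); bot.servo_line([*p,112],q,speed=200); bot.dwell(.3)
F0=bot.read_state()["ft_force"]
h=bot.servo_line([*p,90],q,speed=8,until_force=10)
for i in range(4): bot.dwell(.15); s=bot.read_state(); print(h,s["ee_pos"].round(2),(s["ft_force"]-F0).round(1))
```

```text
top orange [518.  296.4] [518.3 295.9] -0.006 [ 27. 161.] 78.0
top orange [535.8 194.2] [535.6 194.4] -0.007 [ 25. 161.] 78.0
top blue [472.6 237.1] [472.8 237.2] 0.018 [24. 69.] 58.0
top blue [575.  254.7] [574.9 254.8] 0.01 [25. 70.] 57.0
side orange [514.7 289.4] [516.6 285.4] -0.008 [ 35. 161.] 75.0
side orange [532.3 187.6] [534.3 182.1] 0.005 [ 41. 162.] 76.0
side blue [471.2 245.3] [471.8 243.6] -0.048 [26. 60.] 57.0
side blue [486.2 160.7] [485.7 160.8] -0.015 [18. 25.] 51.0
side blue [573.6 263. ] [573.  263.9] -0.01 [25. 54.] 57.0
side blue [588.1 178.2] [588.8 177.2] 0.198 [21. 26.] 53.0
True [535.18 191.81  97.07] [-1.2 -0.6  6.9]
True [535.19 191.78  97.09] [-1.4 -1.7  5.6]
True [535.18 191.8   97.08] [-1.5 -0.4  6.5]
True [535.18 191.78  97.08] [-1.6 -0.6  5.7]
```

```bash
python3 -c "
import cv2
a=cv2.imread('pics/top5.png')[150:250,160:300]
cv2.imwrite('pics/c5.png',cv2.resize(a,None,fx=5,fy=5,interpolation=cv2.INTER_CUBIC))"
```

```text
(no output)
```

View pics/c5.png

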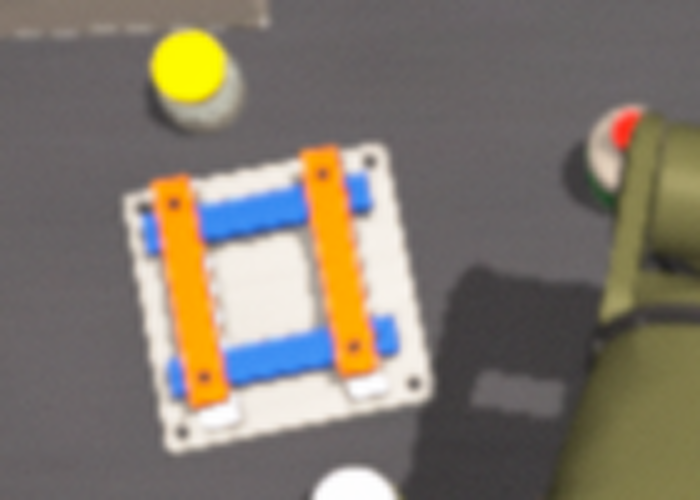

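The crop shows a square crib with even overhangs: oranges at crop (190,290) and (340,262). The press settled at about 6 N, so I'll add force up to 10–12 N, then let go.

Run:
```python
from arm import *
s=bot.read_state(); p=s["ee_pos"].copy()
p0=base2w([0,-52])
for k in range(4):
    h=bot.servo_line([*p0,90],None,speed=5,until_force=5)
    bot.dwell(.3); s=bot.read_state(); print(h,s["ee_pos"].round(2),s["ft_force"].round(1))
    if s["ft_force"][2]>10.5: break
bot.dwell(.3); print(bot.read_state()["ft_force"].round(1))
bot.servo_line([*p0,130],None,speed=60); bot.servo_line([*p0,H],None,speed=250)
bot.move_to([480,-60,H+30],list(bot.read_state()["tool_rot"])); bot.dwell(.3)
from poses import *
print(bot.read_state()["ft_force"].round(1),t())
for n in("top","side"):
    c=bot.read_camera(n); cv2.imwrite(f"pics/{n}6.png",c["image"])
    for col,z in(("orange",78),("blue",58)):
        for o in slats(c,col,z,[400,100],[650,400]): print(n,col,o[0].round(1),round((o[2]-BY+np.pi/4)%(np.pi/2)-np.pi/4,3),o[4].round(1))
```

```text
True [535.16 191.8   97.09] [-1.   0.3  5.3]
True [535.19 191.79  97.1 ] [-1.3 -1.5  5.6]
True [535.19 191.77  97.09] [-0.4 -0.8  4.8]
True [535.2  191.8   97.09] [-1.1 -0.2  6.1]
[-1.6 -0.1  4.7]
[-0.2  0.2 -0.1] 49.2
top orange [517.8 296.4] -0.005 78.0
top orange [535.8 194.2] -0.007 78.0
top blue [472.7 237.2] 0.016 57.0
top blue [575.  254.7] 0.01 58.0
side orange [513.5 289.9] 0.002 75.0
side orange [533.1 187.9] 0.0 76.0
side blue [471.1 245.5] -0.041 56.5
side blue [485.3 159.9] 0.055 53.5
side blue [573.8 263.1] -0.035 57.0
side blue [588.4 177.8] 0.143 54.0
```

Holding after the stop leaves only about 5.5 N, which is marginal. I'll repeat the press with stepped position targets to reach about 10 N.

Run:
```python
from arm import *
p=base2w([0,-52]); a,f=best(lambda c:p,H,[(BY+np.pi/2,0),(BY+np.pi/2,1),(BY,0),(BY,1)]); q=quat(a,f)
bot.move_to([*p,H],q); bot.servo_line([*p,103],q,speed=150); bot.dwell(.2); F0=bot.read_state()["ft_force"][2]
bot.servo_line([*p,90],q,speed=12,until_force=8)
z=97.0
while z>92:
    bot.servo_line([*p,z],q,speed=10); bot.dwell(.08); s=bot.read_state(); F=s["ft_force"][2]-F0; print(z,s["ee_pos"][2].round(2),F.round(1))
    if F>9.5: break
    z-=.3 if F>5 else .5
for i in range(3): bot.dwell(.2); print((bot.read_state()["ft_force"][2]-F0).round(1))
bot.servo_line([*p,130],q,speed=60); bot.servo_line([*p,H],q,speed=250)
bot.move_to([480,-60,H+30],list(bot.read_state()["tool_rot"])); bot.dwell(.2)
from poses import *
c=bot.read_camera("top"); cv2.imwrite("pics/top7.png",c["image"])
for col,z in(("orange",78),("blue",58)):
    for o in slats(c,col,z,[400,100],[650,400]): print(col,o[0].round(1),o[4].round(1))
print(bot.read_state()["ft_force"].round(1),t())
```

```text
97.0 97.08 2.7
96.5 97.06 9.0
96.2 97.01 11.6
12.4
11.5
12.1
orange [517.9 296.4] 78.0
orange [535.8 194.2] 79.0
blue [472.5 237.1] 57.0
blue [575.  254.7] 57.0
[ 0.2 -0.1 -0.1] 56.1
```

A steady 12 N press was held for 0.6 s. The crib has not moved and the arm is clear.

```bash
python3 -c "
from rig import bot
print(bot.finish_job())"
```

```text
the job is handed in; nothing more can be done
None
```

The crib is built and handed in at about 56 s: all four slats measured within about 5 mm of their places, one orange slat held a 12 N press without anything moving, and no other item on the bench was seen to move; no verdict came back from the judging.

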